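# Tip up the round-headed branding iron

### The arm

A 6-joint arm with a two-finger parallel gripper is mounted at the origin on the work surface. World frame = base frame: x ahead of the robot, y to its left, z up, the work surface at z = 0. Lengths are in m, angles in rad, forces in N, time in s.
With the tool pointing down it reaches from about 0.275 to 0.975 m from the base axis. Payload 8.4 kg.
Tool frame: the origin (TCP) lies at the very end of the fingers, on their centre line; the grasp point (between the pads) lies 19 mm behind it; z points along the fingers, y is the line along which they close (so a half turn about z gives the same grasp; the last joint's range is limited). The gripper opens to 92 mm and grips with 3 to 60 N. Pads are 20 mm wide; open, the fingers measure 128 mm over their backs; the gripper's body (75 mm by 189 mm) begins 69 mm behind the grasp point.
Start: joints at [-1.164, 0.353, 1.633, -0, 1.155, -0.002], TCP at [0.248, -0.574, 0.215] pointing down, gripper open.
Joint ranges: [-2.63, 2.63], [-0.92, 2.1], [0.06, 2.66], [-1.3, 4.44], [0, 2.69], [-3.02, 3.02]. Speed limits (rad/s): [2.22, 2.22, 2.79, 3.14, 3.14, 3.14].

### API

Orientations are given as a 3x3 rotation matrix whose columns are the frame's x, y, z axes.
In Python, from workcell import ctrl gives the robot as it stands.
- The arm moves only by the tool jog_arm, never from a script. Its argument "deltas" is text: rows parted by semicolons, each of 7 numbers parted by spaces: the shift along the tool's x, y, z scaled (see below), then the turn, a rotation vector about the tool's x, y, z scaled (see below), then the closure, from -1 (fully open) to 1 (shut), so that 0 is half open. In form: x y z rx ry rz jaw; .... A call has 1 to 8 rows; each row shifts and turns the commanded pose from where the row before left it, along the tool's axes as they then stand; what a row does not reach is not made up. The controller multiplies each number of a shift by 0.75 m and each number of a turn by pi/2 rad. A row lasts 1/10 s, in which the tool goes at most 50 mm and 8.59 degrees, less where a joint would pass 70% of its speed; a pose out of reach is approached as far as the arm can. A call with a number of a shift or a turn outside -1 to 1 is refused whole. A call with a gripper value outside its range is refused whole. The fingers move at their own pace and stop on an object; "newtons" is the grip in N (left out, the last holds). Time passes only in rows, so rows that do not move let the fingers close. It gives the time, the measured TCP pose, the force, the opening and the grip force at its end, in the units of the state.
- ctrl.state(): the state, without advancing time (a new reading comes with each control period).
- ctrl.camera(name): name is "scene" or "top" or "wrist"; returns a dict with "color" (384x512x3 uint8, red, green, blue), "depth" (384x512 float32, m along the optical axis (not along the pixel's ray), 0 where there is no reading), "fx", "fy", "cx", "cy" (pixels), "k1" (the pictures are not rectified: a ray, as slopes to the right and down, at radius r is drawn at 1 + k1 r^2 times it, then the intrinsics apply), "R" (3x3) and "t" (3): a world point X has camera coordinates R X + t; the wrist camera has in their place "tool_from_camera" (4x4, takes a point from camera to tool coordinates, whose origin is the TCP and whose axes are the flange's). Camera axes: x right, y down, z forward; pixel columns grow to the right and rows downward; lengths in m; the calibration is good to about 2 mm. A picture is of the moment at which its call begins: read the wrist's pose just before it.
- ctrl.hand_in(): hands the job in; it is judged then, once.
The state is a dict: "time_s": time; "q": joint angles; "joint_vel": joint speeds; "joint_efforts": joint torques, N m; "ee_pos": TCP position; "orientation": TCP orientation; "ft_force": force on the tool from outside, world axes, zero at the start; "moment": the same for the moment, N m; "gripper_width": finger opening in m; "gripper_force": force on a finger pad.
Only numpy, scipy, OpenCV 4.12 (cv2) and the standard library are available. Lean on these libraries where they do the work, as an engineer would, in place of code of your own. Each camera call takes 0.05 s, during which the arm holds its last target. There are 200 camera calls.

### The job

Three cold branding irons rock on pivot stands, each head resting on a wooden blank. Free the blank under the iron with the round head: press that iron's wooden paddle fully down so that its head tips up, then let go and leave it standing tipped. Leave the other two irons with their heads down.

Things in the scene. Friction and masses are not known exactly. Their poses are not given: they have to be found in the camera images.
- round_iron (a joint): Tilt (rad) of the iron with the round brass head, a disc 66 mm across. 0 = bar level, head on its blank; grows as its paddle is pressed; 0.40 = stop, paddle fully down. The pivot is stiff: 4 to 9 N down on the paddle turns it, and it stays where left. Each iron is a steel seesaw bar, pivot axis 85 mm above the table; head at the far end, dark wooden paddle at the end nearer the robot.
- round_paddle (a point): Where to press: centre of the top of the round iron's paddle (60 mm along the bar, 44 across, 12 thick), 120 mm from the pivot. Bar level: 91 mm above the table; fully down: 44 mm, and 7 mm nearer the pivot. x axis along the bar to the head (within 0.35 rad of straight away from the robot), z up out of the paddle; it turns with the iron. The stand's cheeks at the pivot are 95 mm high.
- cross_iron (a joint): Tilt (rad) of the iron whose brass head is an X of two crossed bars, 72 mm long and 18 mm wide. Same stand, paddle and joint values as the round one. All three stand side by side, about 0.24 m apart, in any order, each fixed to the table with a dark square wooden blank under its head.
- bar_iron (a joint): Tilt (rad) of the iron whose brass head is one straight bar, 74 mm across the arm and 20 mm along it. Same stand, paddle and joint values as the round one.

How it is judged:
At the end, for the whole second after the job is handed in: The round-headed iron stands tipped, at rest, its tilt over 0.28 of 0.40 rad (paddle within about 14 mm of fully down), and the cross- and bar-headed irons are still down, each tilted less than 0.12 rad (value of joint round_iron above 0.28 rad and velocity of joint round_iron between -0.05 and 0.05 rad/s and value of joint each of cross_iron, bar_iron below 0.12 rad); the robot touches nothing.
It fails at once if one of the other two irons was tipped (over 0.12 rad) (value of joint any of cross_iron, bar_iron above 0.12 rad).
It also fails if it takes over 29 s, if anything falls off the work surface, if the arm or the gripper's body presses on something with over 40 N, if the wrist force passes 120 N, or if a joint passes its speed limit or range.

## Working session

There is one attempt and no reset: what is moved stays moved. The work goes in short steps, Python scripts to look and compute and a tool call to move; the robot and the scene stay as the last step left them, time stands still between calls to the robot, and variables do not carry over. Pictures are saved under pics/ and viewed, at most 10 in all, crops included, and the job is handed in when it is done.

Besides the shell and the picture viewer there is one more tool, called after "Request:" by a JSON object that holds its "op" and its "data". jog_arm: Moves the arm, as the interface text tells. Its arguments: {"type":"object","properties":{"deltas":{"type":"string"},"newtons":{"type":"number"}},"required":["deltas"]}

```bash
mkdir -p pics; cat > h.py <<'E'
import numpy as np, cv2
from workcell import ctrl
def world(c):
    h,w=c["depth"].shape
    u,v=np.meshgrid(np.arange(w),np.arange(h))
    K=np.array([[c["fx"],0,c["cx"]],[0,c["fy"],c["cy"]],[0,0,1.]])
    p=cv2.undistortPoints(np.stack([u,v],-1).reshape(-1,1,2).astype(np.float64),K,np.array([c["k1"],0,0,0,0.])).reshape(h,w,2)
    d=c["depth"]
    X=np.dstack([p[...,0]*d,p[...,1]*d,d])
    return (X-c["t"])@c["R"]
E
python3 - <<'E'
from h import *
c=ctrl.camera("top");s=ctrl.camera("scene")
for n,k in(("top",c),("scene",s)): cv2.imwrite(f"pics/{n}.png",k["color"][...,::-1])
np.savez("top.npz",P=world(c),C=c["color"],d=c["depth"])
np.savez("scene.npz",P=world(s),C=s["color"],d=s["depth"])
st=ctrl.state();print(st["time_s"],st["orientation"],st["gripper_width"],st["ft_force"])
E
```

```text
0.1 [[ 9.17588714e-01  3.97530741e-01 -5.10953440e-04]
 [ 3.97531069e-01 -9.17588018e-01  1.13044818e-03]
 [-1.94568520e-05 -1.24040636e-03 -9.99999231e-01]] 0.09202261966562222 [-0.16039719 -0.02129405 -0.00607359]
```

View pics/top.png

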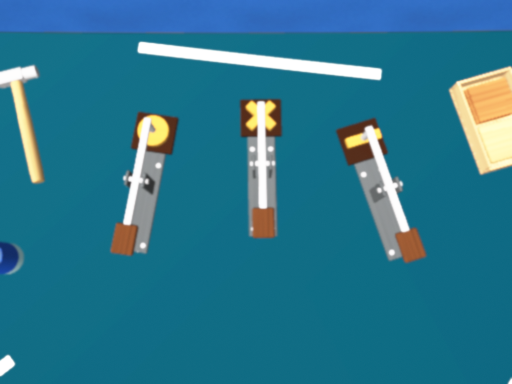

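View pics/scene.png

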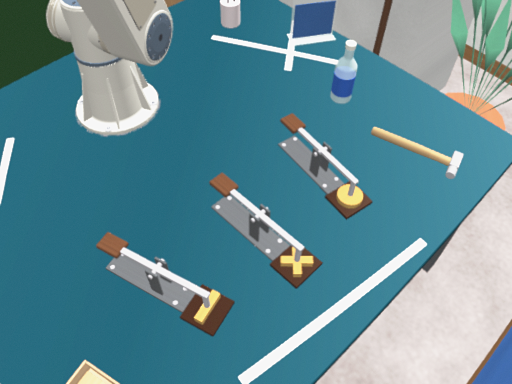

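The top view shows the round iron on the left, with its paddle at about (124,239) and head at (152,130). The cross iron is in the middle, paddle at (263,222), and the bar iron on the right, paddle at (410,245). The scene view agrees.

```bash
python3 - <<'E'
from h import *
z=np.load("top.npz");P=z["P"];C=z["C"].astype(int)
for n,(u0,u1,v0,v1) in dict(round=(100,148,215,262),cross=(245,282,200,245),bar=(390,432,220,268)).items():
    p=P[v0:v1,u0:u1];c=C[v0:v1,u0:u1]
    m=(p[...,2]>.075)&(p[...,2]<.105)&(c[...,0]>c[...,2]+30)
    q=p[m]; r=cv2.minAreaRect((q[:,:2]*1000).astype(np.float32))
    print(n,m.sum(),q.mean(0),q[:,2].std(),r)
for uv in((152,130),(147,122),(137,180),(130,215),(124,239),(265,222)): print(uv,P[uv[1],uv[0]])
# tall things near approach path
m=(P[...,2]>.12)&(P[...,0]<.8); q=P[m]; print(len(q), q[:,0].min() if len(q) else 0)
v,u=np.where(m); print(u.min() if len(u) else 0,u.max() if len(u) else 0,v.min() if len(u) else 0,v.max() if len(u) else 0)
E
```

```text
round 650 [0.46996691 0.26535506 0.09022965] 0.0019792280639269735 ((470.5854797363281, 265.7826843261719), (43.11985778808594, 58.351619720458984), 81.24529266357422)
cross 645 [ 0.50186766 -0.0053998   0.09061902] 0.0018151889751064135 ((502.5653991699219, -5.361082077026367), (59.520408630371094, 43.13420104980469), 1.8606598377227783)
bar 670 [ 0.45895807 -0.29158736  0.08675062] 0.0020769482080642402 ((459.74822998046875, -292.7656555175781), (58.496036529541016, 43.091392517089844), 17.99551773071289)
(152, 130) [0.70198202 0.22754615 0.05079311]
(147, 122) [0.70658093 0.22938872 0.09106141]
(137, 180) [0.58666818 0.24508623 0.08975334]
(130, 215) [0.51616954 0.25538856 0.09150094]
(124, 239) [0.46916918 0.26511493 0.09057115]
(265, 222) [ 0.50231843 -0.01007635  0.09221047]
823 0.39474836841643623
0 511 0 382
```

Request:
{"op": "jog_arm", "data": {"deltas": "0.04 -0.05 0 0 0 0 1; 0.04 -0.05 0 0 0 0 1; 0.04 -0.05 0 0 0 0 1; 0.04 -0.05 0 0 0 0 1; 0.04 -0.05 0 0 0 0 1; 0.04 -0.05 0 0 0 0 1; 0.04 -0.05 0 0 0 0 1; 0.04 -0.05 0 0 0 0 1", "newtons": 10}}

```text
time_s: 0.9
ee_pos: [0.3493, -0.201, 0.2145]
orientation: [[0.918, 0.397, 0.0], [0.397, -0.918, 0.0], [0.0, 0.0, -1.0]]
ft_force: [1.2, -0.2, -0.2]
gripper_width: 0.0301
gripper_force: 0.0
```

Request:
{"op": "jog_arm", "data": {"deltas": "0.04 -0.05 0 0 0 0 1; 0.04 -0.05 0 0 0 0 1; 0.04 -0.05 0 0 0 0 1; 0.04 -0.05 0 0 0 0 1; 0.04 -0.05 0 0 0 0 1; 0.04 -0.05 0 0 0 0 1; 0.04 -0.05 0 0 0 0 1; 0.04 -0.05 0 0 0 0 1"}}

```text
time_s: 1.7
ee_pos: [0.4503, 0.17, 0.2145]
orientation: [[0.917, 0.398, -0.0], [0.398, -0.917, -0.0], [-0.0, 0.0, -1.0]]
ft_force: [0.8, -1.0, -0.0]
gripper_width: 0.0006
gripper_force: 0.0
```

Request:
{"op": "jog_arm", "data": {"deltas": "0 0 0 0 0 0.09 1; 0 0 0 0 0 0.09 1; 0 0 0 0 0 0.09 1; 0 0 0 0 0 0.09 1; 0 0 0 0 0 0 1; 0 0 0 0 0 0 1"}}

```text
time_s: 2.3
ee_pos: [0.4502, 0.1678, 0.2144]
orientation: [[0.988, -0.152, -0.0], [-0.152, -0.988, -0.0], [-0.0, 0.0, -1.0]]
ft_force: [-0.4, -0.7, -0.8]
gripper_width: 0.0006
gripper_force: 0.0
```

```bash
python3 - <<'E'
from h import *
s=ctrl.state();R=np.array(s["orientation"]);p=np.array(s["ee_pos"])
yaw=np.arctan2(R[1,0],R[0,0]);print(s["time_s"],p,yaw,R[:,2],s["ft_force"],s["gripper_width"],s["q"])
d=np.array([.471,.2655,.110])-p
print("tool units",R.T@d/.75,"turn",(yaw+.153)/(np.pi/2))
E
```

```text
2.3 [0.4502326  0.1677985  0.21442194] -0.1525229656274224 [-3.59641248e-04 -1.15936918e-04 -9.99999929e-01] [-0.44256288 -0.69283528 -0.75395365] 0.0006034120807377782 [3.53612831e-01 1.26480310e-01 1.93308128e+00 1.78648693e-05
 1.08240860e+00 2.07692371e+00]
tool units [ 0.00762343 -0.13298691  0.13920419] turn 0.0003036895136818605
```

Request:
{"op": "jog_arm", "data": {"deltas": "0.002 -0.045 0 0 0 0 1; 0.003 -0.044 0 0 0 0 1; 0.003 -0.044 0 0 0 0 1; 0 0 0.04 0 0 0 1; 0 0 0.04 0 0 0 1; 0 0 0.04 0 0 0 1; 0 0 0.019 0 0 0 1; 0 0 0 0 0 0 1"}}

```text
time_s: 3.1
ee_pos: [0.4707, 0.2647, 0.1086]
orientation: [[0.988, -0.154, -0.003], [-0.154, -0.988, -0.002], [-0.003, 0.002, -1.0]]
ft_force: [-0.2, 0.9, 0.3]
gripper_width: 0.0004
gripper_force: 0.0
```

Request:
{"op": "jog_arm", "data": {"deltas": "0 0 0.01 0 0 0 1; 0 0 0.01 0 0 0 1; 0 0 0.01 0 0 0 1; 0 0 0.01 0 0 0 1; 0 0 0 0 0 0 1"}}

```text
time_s: 3.6
ee_pos: [0.4723, 0.2657, 0.0802]
orientation: [[0.988, -0.156, 0.001], [-0.156, -0.988, 0.0], [0.001, -0.001, -1.0]]
ft_force: [0.0, 0.2, 0.3]
gripper_width: 0.0004
gripper_force: 0.0
```

Little force shows below the paddle's height, so I'll check with the camera.

```bash
python3 - <<'E'
from h import *
s=ctrl.camera("scene");P=world(s)
cv2.imwrite("pics/s2.png",cv2.resize(s["color"][60:240,220:420,::-1],None,fx=3,fy=3))
print(ctrl.state()["ft_force"],ctrl.state()["ee_pos"])
E
```

```text
[ 0.54814225 -0.28782995  0.45493253] [0.47203488 0.26554447 0.08034673]
```

View pics/s2.png

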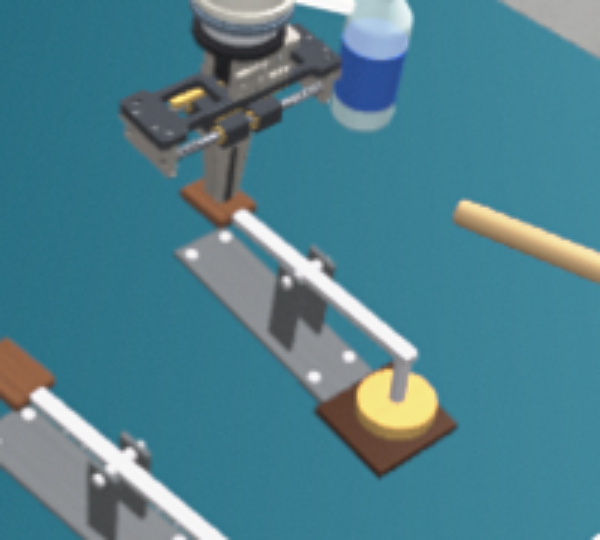

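The closed fingers sit on the round paddle, at about (222,200) in the crop, and the head looks slightly lifted. I'll keep pressing, shifting towards the pivot as I go.

Request:
{"op": "jog_arm", "data": {"deltas": "0.002 0 0.01 0 0 0 1; 0.002 0 0.01 0 0 0 1; 0.002 0 0.01 0 0 0 1; 0 0 0 0 0 0 1"}}

```text
time_s: 4.05
ee_pos: [0.476, 0.2648, 0.0574]
orientation: [[0.988, -0.156, -0.001], [-0.156, -0.988, -0.0], [-0.001, 0.0, -1.0]]
ft_force: [0.4, -0.1, 0.4]
gripper_width: 0.0004
gripper_force: 0.2
```

Request:
{"op": "jog_arm", "data": {"deltas": "0.001 0 0.005 0 0 0 1; 0.001 0 0.005 0 0 0 1; 0 0 0 0 0 0 1"}}

```text
time_s: 4.35
ee_pos: [0.4781, 0.2645, 0.0505]
orientation: [[0.988, -0.156, 0.0], [-0.156, -0.988, 0.0], [0.0, -0.0, -1.0]]
ft_force: [-0.8, 0.2, 2.3]
gripper_width: 0.0005
gripper_force: 1.3
```

Request:
{"op": "jog_arm", "data": {"deltas": "0 0 0.003 0 0 0 1; 0 0 0 0 0 0 1"}}

```text
time_s: 4.55
ee_pos: [0.4786, 0.2645, 0.0486]
orientation: [[0.988, -0.156, 0.001], [-0.156, -0.988, 0.0], [0.001, -0.0, -1.0]]
ft_force: [0.1, -0.4, 4.0]
gripper_width: 0.0005
gripper_force: 2.0
```

Request:
{"op": "jog_arm", "data": {"deltas": "0 0 0.002 0 0 0 1; 0 0 0 0 0 0 1"}}

```text
time_s: 4.75
ee_pos: [0.4788, 0.2645, 0.0479]
orientation: [[0.988, -0.156, 0.002], [-0.156, -0.988, 0.0], [0.002, -0.0, -1.0]]
ft_force: [-2.1, -3.9, 15.0]
gripper_width: 0.0003
gripper_force: 6.7
```

Request:
{"op": "jog_arm", "data": {"deltas": "0 0 -0.02 0 0 0 1; 0 0 -0.04 0 0 0 1; 0 0 -0.05 0 0 0 1; 0 0 -0.05 0 0 0 1; -0.06 0 0 0 0 0 1; -0.06 0 0 0 0 0 1; 0 0 0 0 0 0 1; 0 0 0 0 0 0 1"}}

```text
time_s: 5.55
ee_pos: [0.3886, 0.2788, 0.167]
orientation: [[0.988, -0.154, 0.001], [-0.154, -0.988, 0.0], [0.001, -0.001, -1.0]]
ft_force: [0.7, 1.1, 1.2]
gripper_width: 0.0004
gripper_force: 0.0
```

```bash
python3 - <<'E'
from h import *
s=ctrl.camera("top");P=world(s);C=s["color"].astype(int)
cv2.imwrite("pics/s3.png",ctrl.camera("scene")["color"][...,::-1])
for n,(u0,u1,v0,v1) in dict(round=(100,148,205,265),cross=(245,282,200,245),bar=(390,432,220,268)).items():
    p=P[v0:v1,u0:u1];c=C[v0:v1,u0:u1]
    q=p[(p[...,2]>.025)&(p[...,2]<.105)&(c[...,0]>c[...,2]+30)];print(n,len(q),q.mean(0))
print(ctrl.state()["ft_force"],ctrl.state()["ee_pos"])
E
```

```text
round 543 [0.47879    0.26415539 0.04439392]
cross 632 [ 0.50203472 -0.00528066  0.09050446]
bar 660 [ 0.45898369 -0.29151372  0.08676617]
[ 0.16258553 -0.70782151 -0.8850341 ] [0.38990952 0.27880864 0.16685423]
```

View pics/s3.png

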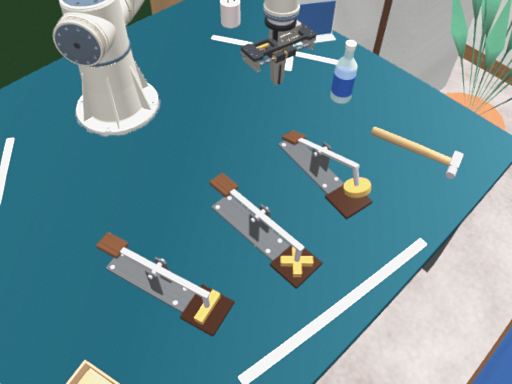

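The round head, at about (357,187), is tipped up and its paddle is fully down at z = 0.044. The other two paddles haven't moved, and the gripper is clear.

```bash
python3 -c "
from workcell import ctrl
print(ctrl.hand_in())"
```

```text
the job is handed in; nothing more can be done
None
```

The job is handed in: the round iron stands tipped with its paddle fully down (44 mm), the cross and bar irons are still down, and the gripper is clear; the hand-in gave no verdict.

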